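Switch the ball sorter and feed the two waiting balls

ROBOT

A 7-joint arm with a two-finger parallel gripper is mounted at the origin on the work surface. World frame = base frame: x ahead of the robot, y to its left, z up, the work surface at z = 0. Lengths are in m, angles in rad, forces in N, time in s.
With the tool pointing down it reaches from about 0.425 to 0.925 m from the base axis. Payload 6.8 kg.
Tool frame: the origin (TCP) lies on the front face of the gripper's body, between the roots of the fingers; the fingertips stand 73 mm ahead of it and the grasp point (between the pads) lies 54 mm ahead of it (env.nose_length is the distance from the TCP to the fingertips, in m); z points along the fingers, y is the direction in which the jaws open and shut (so a half turn about z gives the same grasp; the last joint's range is limited). The gripper opens to 85 mm and grips with 20 to 120 N. Pads are 22 mm wide; open, the fingers measure 114 mm over their backs; the gripper's body (76 mm by 85 mm) begins 54 mm behind the grasp point. The pads swing forward as they close: fully open they stand 13 mm farther back than shut.
Start: joints at [1.174, 0.477, 0.022, 1.555, -0.011, 1.109, -0.083], TCP at [0.192, -0.647, 0.304] pointing down, gripper open.
Joint ranges: [-2.96, 2.96], [-0.34, 2.1], [-1.41, 1.46], [0.24, 2.44], [-1.37, 4.51], [0.17, 1.92], [-2.96, 2.96]. Speed limits (rad/s): [2.39, 2.39, 3.14, 3.14, 3.14, 3.14, 3.14].

INTERFACE

Orientations are given as a unit quaternion [w, x, y, z].
In Python, from cell import env, kin, camera, calibration, job gives the robot as it stands. The module is installed in compiled form; this text tells all that it offers. Calls block until the motion is done:
- env.reach(position, orientation): joint-space move of the TCP to a pose.
- env.movel(position, velocity=0.15, rot=None, stop_force=None): straight line of the TCP; rot=None keeps the orientation; velocity is the mean speed in m/s. With stop_force (N) it stops when the force on the tool has changed by that much, and returns True; else False.
- env.goto_joints(angles): joint-space move.
- env.grip(opening, f_grip=None): finger opening in m; f_grip is the grip in N (None keeps the last); returns when the fingers have stopped.
- env.dwell(seconds).
- kin.inverse_kinematics(position, orientation): joint angles nearest the present ones, or None.
- env.get_state(): the state.
- camera(name): name is "scene" or "top" or "wrist"; returns (picture, depth): 480x640x3 uint8, blue, green, red; 480x640 float32, m along the optical axis (not along the pixel's ray), 0 where there is no reading.
- calibration(name): a dict with "fx", "fy", "cx", "cy" (pixels), "rvec" (rotation vector, rad) and "tvec" (3), from world to camera coordinates, as OpenCV has them. Camera axes: x right, y down, z forward; pixel columns grow to the right and rows downward; lengths in m; the calibration is good to about 2 mm. A picture is of the moment at which its call begins: read the wrist's pose just before it. calibration takes no time and is no camera call; for the wrist camera it gives the pose at the moment of the call.
A pose or a line that the arm cannot do raises env.PlanningError and nothing moves.
- job.job_done(): hands the job in, once; it reports no verdict.
The state is a dict: "time": time; "qpos": joint angles; "joint_velocities": joint speeds; "joint_torque": joint torques, N m; "tcp_pos": TCP position; "orientation": TCP orientation; "force": force on the tool from outside, world axes, zero at the start; "torque": the same for the moment, N m; "opening": finger opening in m.
Only numpy, scipy, OpenCV 4.12 (cv2) and the standard library are available. Lean on these libraries where they do the work, as an engineer would, in place of code of your own. Each camera call takes 0.05 s, during which the arm holds its last target. There are 200 camera calls.

TASK

Press down the raised end of the seesaw gate on the ball sorter so that it rocks over its pivot to the other side. Then push the two steel balls waiting on the shelf over its lip onto the gate with your fingertips, and let them roll by themselves down the newly opened chute into its tray. Do not pick up or carry the balls, leave the gate tipped that way, and leave the other things on the table and shelf where they are.

Things in the scene. Friction and masses are not known exactly. Their poses are not given: they have to be found in the camera images.
- sorter: the fixed sheet-metal ball sorter: shelf, seesaw gate, two chutes, two trays. Origin on the table under the middle of the gate; its x axis points away from the robot across the gate, y to the left along gate and chutes, z up. Sloping chutes with 12 mm rims run from 87 to 204 mm left and right of the origin down to the trays
- shelf_lip (a point): middle of the top edge of the waiting shelf, 36 mm on the robot's side of the gate's middle, 134 mm high. The shelf is 220 mm wide and runs 140 mm from here towards the robot, falling 0.04 rad that way. Two 8 mm high rails, 37 mm apart, guide the balls straight to the lip; a 6 mm high stop, 100 mm behind the lip, keeps them from rolling back
- back_bar (a point): top of the upper of two 6 mm bars on the far side of the gate, 151 mm high, spanning 92 mm either side. The gate lies in a 70 mm wide channel between the shelf's front and these bars; balls pushed over the lip drop about 18 mm onto its middle and roll to its low end
- gate (a joint): tilt of the seesaw gate; its pivot runs along the sorter's x axis, 112 mm above the table. Positive: left end high, balls go right; negative: right end high, balls go left. Stops at +0.24 and -0.24; it starts at either. A counterweight over the pivot, beyond the bars, makes it fall to the nearer stop and stay; about 1 N down on the high end rocks it
- gate_left_end (a point): point on top of the gate plate 75 mm left (+y) of the pivot, 10 mm in from the plate's end. The bare steel plate is 170 mm long (y), 62 mm wide (x), 4 mm thick; its top lies 4 mm over the pivot. This point is about 134 mm above the table when high, 98 mm when low
- gate_right_end (a point): the same point at the right (-y) end of the gate
- ball_front_center (a point): centre of the hollow steel ball, 44 mm diameter, 95 g, that waits nearest to the gate on the shelf (about 77 mm from the middle of the gate, on the robot's side, about 154 mm above the table)
- ball_rear_center (a point): centre of the second, equal ball, waiting close behind the first on the robot's side, against the stop (about 121 mm from the middle of the gate, centre about 153 mm above the table). Pushing it towards the gate pushes the front one ahead of it
- tray_left (a point): middle of the floor of the left (+y) tray of the sorter, 120 mm (x) by 140 mm (y) wide; walls 55 mm high at the chute, 75 mm at the sides and 95 mm at the outer end
- tray_right (a point): the same for the right (-y) tray
- collar: small steel shaft collar, 34 mm outside, 18 mm bore, 18 mm tall, lying on the shelf beside the ball lane; leave alone
- brush: hand brush lying on the table beyond the sorter; leave alone
- wrench: steel wrench lying on the table near the robot's side of the sorter; leave alone
- stub: upright dark round bar offcut, 32 mm diameter, 90 mm tall, standing on the table between shelf and a tray; leave alone
- hammer: hammer lying on the table on the robot's side of the left tray; leave alone
- can: plain metal can, 66 mm diameter, 120 mm tall, standing beyond the sorter; leave alone
- clampblock: grey square block 90 x 90 x 20 mm with a hole, lying on the table beyond the sorter; leave alone
- ball_front: the same ball as ball_front_center; this origin turns with the ball, use the centre instead
- ball_rear: the same ball as ball_rear_center; this origin turns with the ball, use the centre instead
Not all that is in view belongs to the job. Leave any orange or purple look-alike of the ball_rear alone. What is shaped like the ball_front but red is not meant.

How it is judged:
By the outcome, as a careful person would: the job done as asked, in the order asked, and still so for the second after the job is handed in, with the robot touching nothing.
It also fails if it takes over 40 s, if anything falls off the work surface, if the arm or the gripper's body presses on something with over 40 N, if the wrist force passes 120 N, or if a joint passes its speed limit or range.

## Working session

There is one attempt and no reset: what is moved stays moved. The work goes in short steps, each a Python script; the robot and the scene stay as the last script left them, time stands still between calls to the robot, and variables do not carry over. Pictures are saved under pics/ and viewed, about 8 in all and at most 12, crops included, and the job is handed in when it is done.

```bash
mkdir -p pics; python3 - <<'E'
from cell import env, camera, calibration
import cv2,numpy as np
for n in("scene","top"):
    p,d=camera(n); cv2.imwrite(f"pics/{n}0.png",p); np.savez(f"{n}0.npz",p=p,d=d)
    c=calibration(n); np.save(f"{n}_cal.npy",c,allow_pickle=True)
    R=cv2.Rodrigues(np.array(c["rvec"]))[0]; print(n,c["fx"],c["cx"],c["cy"],-R.T@np.ravel(c["tvec"]))
s=env.get_state(); print(s["time"],s["tcp_pos"],s["orientation"],env.nose_length,s["force"])
E
```

```text
scene 605.45862078571 322.52935385401463 247.00982602913828 [1.42403599 0.05928661 1.01213225]
top 568.5847388380831 309.9457465193794 244.0428231768648 [0.3732795  0.05719212 1.18055709]
0.1 [ 0.1920984  -0.64665293  0.3030319 ] [-7.92404525e-04  9.89594068e-01  1.43885097e-01 -1.78389442e-04] 0.0726 [-0.61636135 -0.13722076 -0.31339497]
```

View pics/scene0.png

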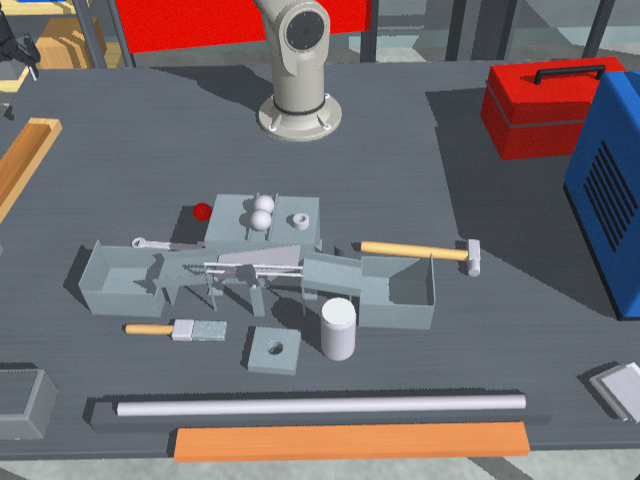

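View pics/top0.png

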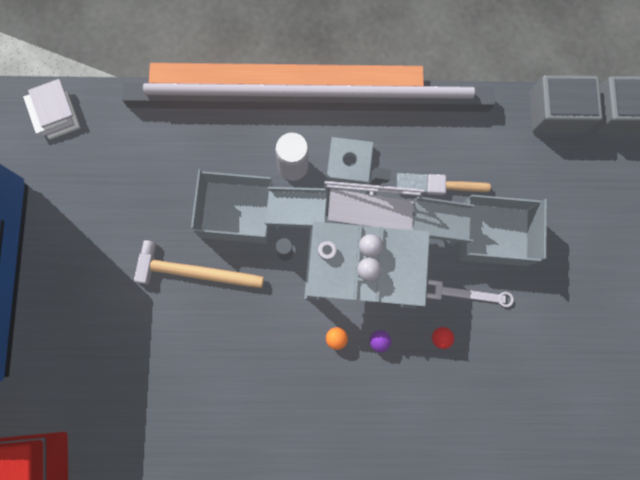

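The top view shows the two steel balls on the shelf at (370,245), the front one, and (369,269), the rear one. The look-alikes are orange (337,338), purple (380,341) and red (443,338), all on the table. The collar is at (327,250) and the gate plate is around (371,208). Next I'll measure these with depth.

```bash
cat > h.py <<'E'
import numpy as np,cv2
def cloud(d,c):
    R=cv2.Rodrigues(np.array(c["rvec"],float))[0]; t=np.ravel(c["tvec"])
    v,u=np.mgrid[:480,:640]
    P=np.stack([(u-c["cx"])/c["fx"]*d,(v-c["cy"])/c["fy"]*d,d],-1)
    W=(P-t)@R; W[d<=0]=np.nan; return W
def project(X,c):
    return cv2.projectPoints(np.array(X,float).reshape(-1,3),np.array(c["rvec"],float),np.array(c["tvec"],float),np.array([[c["fx"],0,c["cx"]],[0,c["fy"],c["cy"]],[0,0,1]]),None)[0].reshape(-1,2)
E
python3 - <<'E'
from h import *
from scipy.optimize import least_squares
z=np.load("top0.npz");c=np.load("top_cal.npy",allow_pickle=True).item();W=cloud(z["d"],c)
B=[]
for n,(u,v) in dict(front=(370,245),rear=(369,269)).items():
    P=W[v-9:v+10,u-9:u+10].reshape(-1,3);P=P[P[:,2]>.150]
    r=least_squares(lambda q:np.linalg.norm(P-q,axis=1)-.022,P.mean(0)-[0,0,.02],loss="soft_l1",f_scale=.002)
    B.append(r.x);print(n,r.x,len(P),np.abs(r.fun).mean())
# shelf surface
sh=np.zeros((480,640),bool);sh[215:310,300:435]=1
m=(sh&(W[...,2]>.118)&(W[...,2]<.140)).astype(np.uint8)
m=cv2.morphologyEx(m,cv2.MORPH_CLOSE,np.ones((9,9)))
k=max(cv2.findContours(m,0,2)[0],key=cv2.contourArea);r=cv2.minAreaRect(k);print(r)
for q in cv2.boxPoints(r):
    H=.131;R=cv2.Rodrigues(np.array(c["rvec"]))[0];C=-R.T@np.ravel(c["tvec"])
    ray=R.T@np.array([(q[0]-c["cx"])/c["fx"],(q[1]-c["cy"])/c["fy"],1]);print(q,C+ray*(H-C[2])/ray[2])
for u in range(330,416,8): print(u,W[208,u].round(3),W[214,u].round(3))
for n,(u,v) in dict(bar=(372,186),stub=(284,246),collar=(327,241),can=(292,150)).items(): print(n,W[v-3:v+4,u-3:u+4].reshape(-1,3)[np.nanargmax(W[v-3:v+4,u-3:u+4,2])].round(3))
p=z["p"][160:310,290:440];cv2.imwrite("pics/crop.png",cv2.resize(p,None,fx=4,fy=4,interpolation=2))
E
```

```text
front [ 0.56653145 -0.06123157  0.15343196] 347 0.0010458392617739684
rear [ 0.52282584 -0.05756585  0.15161064] 347 0.0011293625589814842
((368.6191711425781, 257.87994384765625), (118.50932312011719, 86.3697280883789), 4.969740390777588)
[305.8462  295.76926] [0.4757174  0.05616994 0.131     ]
[313.32837 209.72421] [0.63952844 0.04368569 0.131     ]
[431.39215 219.99063] [ 0.62205736 -0.18058574  0.131     ]
[423.90997 306.03568] [ 0.45898536 -0.16175582  0.131     ]
330 [0.642 0.012 0.134] [0.631 0.012 0.135]
338 [ 0.643 -0.003  0.133] [ 0.632 -0.003  0.131]
346 [ 0.645 -0.019  0.127] [ 0.632 -0.019  0.129]
354 [ 0.645 -0.034  0.125] [ 0.634 -0.034  0.123]
362 [ 0.647 -0.05   0.118] [ 0.635 -0.05   0.118]
370 [ 0.649 -0.066  0.114] [ 0.636 -0.066  0.117]
378 [ 0.65  -0.082  0.111] [ 0.638 -0.082  0.111]
386 [ 0.65  -0.098  0.11 ] [ 0.638 -0.098  0.108]
394 [ 0.652 -0.115  0.102] [ 0.64  -0.114  0.104]
402 [ 0.653 -0.13   0.101] [ 0.64  -0.13   0.103]
410 [ 0.654 -0.147  0.097] [ 0.641 -0.146  0.099]
bar [ 0.679 -0.062  0.154]
stub [0.578 0.104 0.094]
collar [0.571 0.013 0.153]
can [0.767 0.088 0.124]
```

View pics/crop.png

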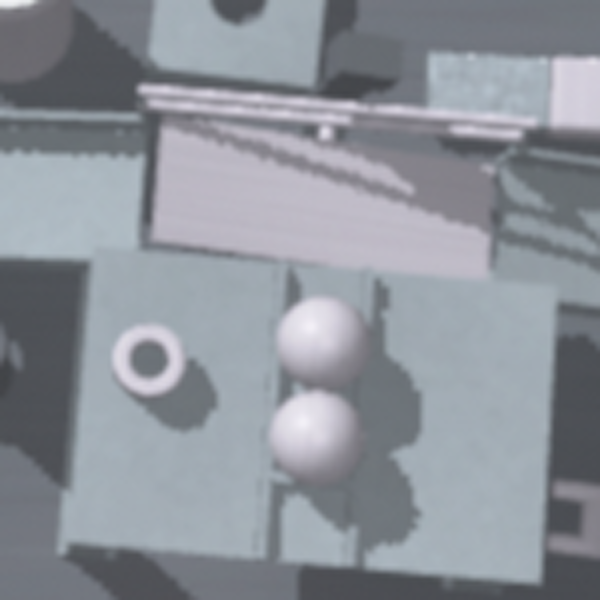

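The crop confirms the two steel balls in the lane, with the gate's left end high (z 0.134 on the left, 0.098 on the right). So I press the left end and the balls should go left. Both ball positions give the sorter origin as (0.6434, -0.0673) with yaw ≈ -0.08, and the bar at x = 0.679 agrees.

```bash
cat >> h.py <<'E'
YAW=-.08;O=np.array([.6434,-.0673])
EX=np.array([np.cos(YAW),np.sin(YAW)]);EY=np.array([-EX[1],EX[0]])
Q=[0,np.cos(YAW/2),np.sin(YAW/2),0]
def tip(x,y,z): return [*(O+x*EX+y*EY),z+.0726]
E
python3 - <<'E'
from h import *
from cell import env,camera,calibration
env.grip(0.0)
env.reach(tip(0,.072,.20),Q); print(env.get_state()["time"])
print(env.movel(tip(0,.072,.145),.15,stop_force=10))
print(env.movel(tip(0,.072,.103),.06,stop_force=12)); s=env.get_state();print(s["tcp_pos"],s["force"],s["opening"])
env.movel(tip(0,.072,.20),.15)
env.movel(tip(-.175,0,.215),.25)
s=env.get_state();print(s["time"],s["tcp_pos"])
p,d=camera("top");cv2.imwrite("pics/top1.png",p[140:320,180:440].repeat(3,0).repeat(3,1));W=cloud(d,calibration("top"))
for y in(.07,.05,-.05,-.07):
    u,v=project([*(O+y*EY),.116],calibration("top"))[0].round().astype(int);print(y,W[v-1:v+2,u-1:u+2].reshape(-1,3).mean(0))
E
```

```text
3.675
False
False
[0.64934526 0.00455274 0.17577877] [0.64044676 0.29301083 0.25801189] -0.00041661366909075505
6.75 [ 0.47009947 -0.05283754  0.28763259]
0.07 [0.65355759 0.00082659 0.09932123]
0.05 [ 0.65052356 -0.01845156  0.10414634]
-0.05 [ 0.63574332 -0.11599553  0.12784452]
-0.07 [ 0.63312395 -0.13440627  0.13139232]
```

View pics/top1.png

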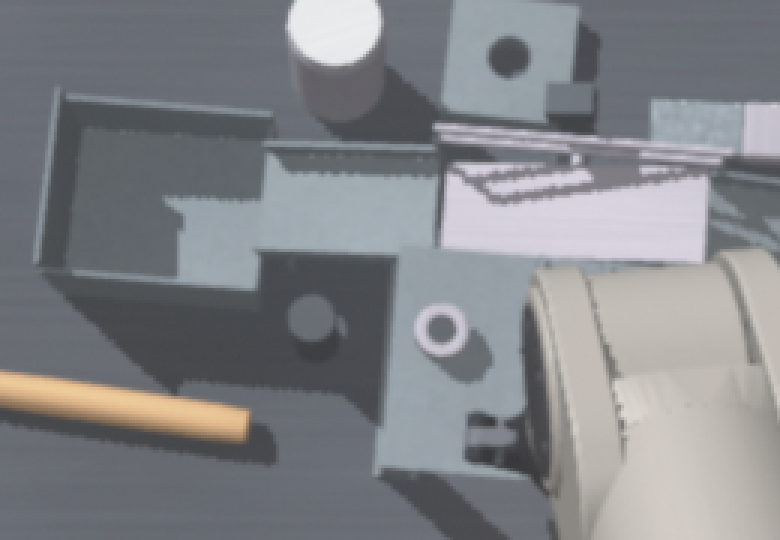

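The gate has tipped (left end 0.099, right end 0.131) and nothing else has moved. The arm hides the lane in this view. Now I'll push the balls.

```bash
python3 - <<'E'
from h import *
from cell import env,camera,calibration
env.movel(tip(-.172,0,.148),.15,stop_force=8)
print(env.movel(tip(-.108,0,.148),.06,stop_force=12)); s=env.get_state();print(s["time"],s["tcp_pos"],s["force"])
env.dwell(.8)
p,_=camera("scene");a=p[180:340,60:460]
cv2.imwrite("pics/s1.png",cv2.resize(a,None,fx=2,fy=2))
E
```

```text
False
8.6167 [ 0.53542807 -0.05864152  0.22055354] [-0.26733046 -0.10333648 -0.29388961]
```

View pics/s1.png

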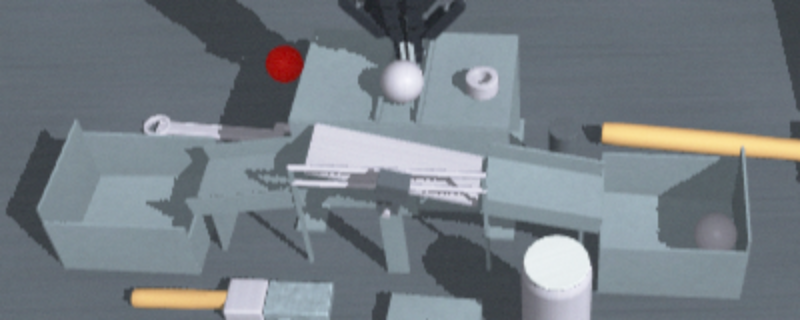

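The first ball is in the left tray at crop (715,235), and the second rests against the fingers at (402,82). The gate is still tipped left, so I'll push the second one.

```bash
python3 - <<'E'
from h import *
from cell import env,camera,calibration
print(env.movel(tip(-.058,0,.148),.06,stop_force=12)); env.dwell(.3)
env.movel(tip(-.09,0,.16),.15);env.movel(tip(-.2,-.0,.26),.25);env.dwell(.8)
print(env.get_state()["time"])
p,_=camera("scene");a=p[180:340,60:460];cv2.imwrite("pics/s2.png",cv2.resize(a,None,fx=2,fy=2))
p,d=camera("top");W=cloud(d,calibration("top"))
for y in(.07,-.07):
    u,v=project([*(O+y*EY),.116],calibration("top"))[0].round().astype(int);print(y,W[v-1:v+2,u-1:u+2].reshape(-1,3).mean(0))
cv2.imwrite("pics/top2.png",p[100:360,120:560])
E
```

```text
False
12.6667
0.07 [0.65366881 0.00080123 0.09889041]
-0.07 [ 0.63326286 -0.13451026  0.13082511]
```

View pics/s2.png

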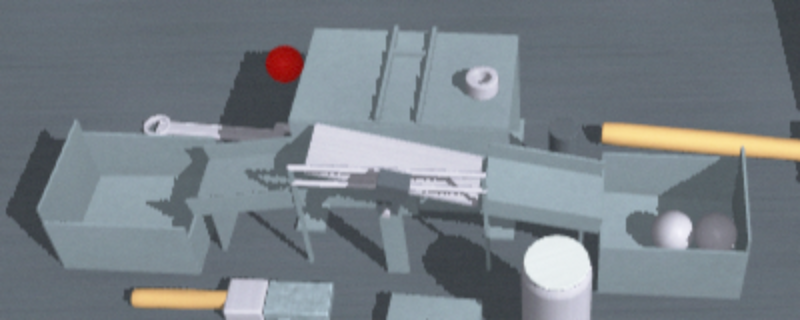

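View pics/top2.png

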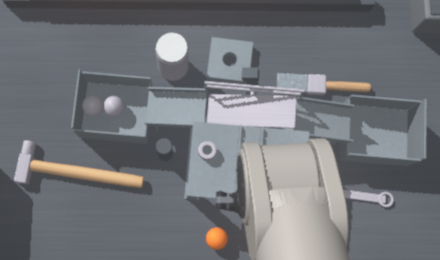

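Both balls are in the left tray, at top crop (93,104) and (113,104). The gate is still tipped left, the other things are where they were, and the arm is clear.

```bash
python3 -c "
from cell import env,job
env.dwell(.5);print(env.get_state()['force']);job.job_done()"
```

```text
[-0.51924476 -0.58893275  0.8769511 ]
the job is handed in; nothing more can be done
```

The job is done and handed in at about 13 s of the 40 s allowed. I pressed down the raised left end of the gate with closed fingertips, and it rocked over and stayed. I then pushed the two steel balls over the lip one after the other, and they rolled down the left chute by themselves.

- **Balls:** the last pictures show both in the left tray.
- **Gate:** it is still tipped left, with its left end at 0.099 m and its right end at 0.131 m.
- **Other things:** collar, stub, wrench, hammer, can, brush, block and the orange and red balls look unmoved. The purple ball was hidden by the arm in the last views, so I could not check it, but the arm did not go near it at table height.
- **Robot:** it stands clear. No contact stop was triggered while pressing or pushing, and no check failed.

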